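Sweep the loose screw caps into the open tray

ROBOT

A 7-joint arm with a two-finger parallel gripper is mounted at the origin on the work surface. World frame = base frame: x ahead of the robot, y to its left, z up, the work surface at z = 0. Lengths are in m, angles in rad, forces in N, time in s.
With the tool pointing down it reaches from about 0.35 to 0.9 m from the base axis. Payload 8.1 kg.
Tool frame: the origin (TCP) lies midway between the tips of the shut fingers; the grasp point (between the pads) lies 19 mm behind it; z points along the fingers, y is the direction in which the jaws open and shut (so a half turn about z gives the same grasp; the last joint's range is limited). The gripper opens to 92 mm and grips with 3 to 60 N. Pads are 19 mm wide; open, the fingers measure 130 mm over their backs; the gripper's body (75 mm by 190 mm) begins 47 mm behind the grasp point.
Start: joints at [1.024, 0.434, 0.025, 1.573, -0.012, 1.134, -0.075], TCP at [0.268, -0.564, 0.227] pointing down, gripper open.
Joint ranges: [-2.62, 2.62], [-0.44, 2.09], [-1.27, 1.32], [0.08, 2.57], [-1.32, 4.46], [0.12, 2], [-2.74, 2.74]. Speed limits (rad/s): [2.22, 2.22, 3.01, 3.01, 3.14, 3.14, 3.14].

INTERFACE

Orientations are given as a rotation vector (axis times angle).
In Python, from cell import arm gives the robot as it stands. The module is installed in compiled form; this text tells all that it offers.
- The arm moves only by the tool jog_arm, never from a script. Its argument "increments" is a list of rows, each an object with "slide": the shift along the tool's x, y, z in mm, a list of three; "roll": the turn about the tool's z in rad; "gripper": the opening, from 0 (shut) to 1 (fully open). In form: [{"slide": [x, y, z], "roll": roll, "gripper": gripper}, ...]. A call has exactly 10 rows; each row is the pose to reach, as a shift and turn from the pose commanded when the call began, along the tool's axes at that moment; what a row does not reach only later rows make up. A row lasts 1/12 s, in which the tool goes at most 41.7 mm and 7.16 degrees, less where a joint would pass 70% of its speed; a pose out of reach is approached as far as the arm can. A call with a gripper value outside its range is refused whole. The fingers move at their own pace and stop on an object; "newtons" is the grip in N (left out, the last holds). Time passes only in rows, so rows that repeat a pose let the fingers close, or fill a call up. It gives the time, the measured TCP pose, the force and the opening at its end, in the units of the state.
- arm.observe(): the state, without advancing time (a new reading comes with each control period).
- arm.get_image(name): name is "scene" or "top" or "wrist"; returns a dict with "frame" (400x640x3 uint8, blue, green, red), "depth" (400x640 float32, m along the optical axis (not along the pixel's ray), 0 where there is no reading), "intrinsics" (3x3 intrinsics, pixels), "R" (3x3) and "t" (3): a world point X has camera coordinates R X + t; the wrist camera has in their place "hand_eye" (4x4, takes a point from camera to tool coordinates, whose origin is the TCP and whose axes are the flange's). Camera axes: x right, y down, z forward; pixel columns grow to the right and rows downward; lengths in m; the calibration is good to about 2 mm. The wrist camera is an equidistant fisheye: a pixel r from the principal point sees the ray r / f radians off the axis. A picture is of the moment at which its call begins: read the wrist's pose just before it.
- arm.sign_off(): hands the job in, once; it reports no verdict.
The state is a dict: "clock": time; "joints": joint angles; "dq": joint speeds; "joint_efforts": joint torques, N m; "position": TCP position; "ee_rot": TCP orientation; "force": force on the tool from outside, world axes, zero at the start; "ft_torque": the same for the moment, N m; "width": opening from 0.0 (shut) to 1.0 (fully open).
Only numpy, scipy, OpenCV 4.12 (cv2) and the standard library are available. Lean on these libraries where they do the work, as an engineer would, in place of code of your own. Each camera call takes 0.05 s, during which the arm holds its last target.

TASK

Three white screw caps lie about on the lab table. With your fingertips sweep all three along the table into the open-sided metal tray, completely inside past its open edge, without picking any of them up. Leave the vial, the dropper bottle and the weighing jar standing where they are.

Things in the scene. Friction and masses are not known exactly. Their poses are not given: they have to be found in the camera images.
- tray: Low sheet-metal tray fixed to the table. Origin: centre of its floor, z up. Inside it spans x -75 to 75, y -60 to 60 mm. Walls 4 mm thick, 30 mm high at both x sides and at +y. The -y side is open and faces roughly the right side of the table (world -y), with no step: its floor is level with the table. A cap is completely inside when its origin is beyond y = -43 mm.
- cap_a: Loose white plastic screw cap, a flat disc 34 mm in diameter and 14 mm high, about 14 g, closed side up. Origin: centre of its underside, z up. One of three alike.
- cap_b: Loose white plastic screw cap, a flat disc 34 mm in diameter and 14 mm high, about 14 g, closed side up. Origin: centre of its underside, z up. One of three alike.
- cap_c: Loose white plastic screw cap, a flat disc 34 mm in diameter and 14 mm high, about 14 g, closed side up. Origin: centre of its underside, z up. One of three alike.
- vial: Small capped glass vial, standing loose among the caps and sometimes between a cap and the tray: 28 mm in diameter, 55 mm high, 50 g. Origin: centre of its underside. Leave it alone.
- dropper: Amber glass dropper bottle, loose, to the right of the caps: 34 mm in diameter, 65 mm high, 70 g. Origin: centre of its underside. Leave it alone.
- weigh_jar: Squat lidded glass weighing jar, loose, on the far side of the caps: 44 mm in diameter, 45 mm high, 90 g. Origin: centre of its underside. Leave it alone.
There are look-alikes about, which are no part of the job. What is shaped like the cap_c but green is not meant. Leave any black look-alike of the cap_b alone.

How it is judged:
At the end, for the whole second after the job is handed in: All three caps lie flat and still on the table inside the tray, between its walls and fully past its open edge (at most 2 mm of a cap still outside); the vial, dropper bottle and weighing jar stand upright within 12 mm of where they were (x of cap_a in the frame of tray between -0.075 and 0.075 m and y of cap_a in the frame of tray between -0.045 and 0.062 m and height (world z) of each of cap_a, cap_b, cap_c below 0.006 m and angle between each of cap_a, cap_b, cap_c's own z axis and vertical below 0.15 rad and linear speed of each of cap_a, cap_b, cap_c below 0.02 m/s and x of cap_b in the frame of tray between -0.075 and 0.075 m and y of cap_b in the frame of tray between -0.045 and 0.062 m and x of cap_c in the frame of tray between -0.075 and 0.075 m and y of cap_c in the frame of tray between -0.045 and 0.062 m and distance of each of vial, dropper, weigh_jar from where it was at the start of the episode below 0.012 m and angle between each of vial, dropper, weigh_jar's own z axis and vertical below 0.2 rad); the robot touches nothing.
It fails at once if a cap is lifted more than 12 mm off the table (height (world z) of any of cap_a, cap_b, cap_c above 0.012 m).
It fails at once if the vial is moved more than 12 mm or tipped (distance of vial from where it was at the start of the episode above 0.012 m or angle between vial's own z axis and vertical above 0.25 rad).
It fails at once if the dropper bottle is moved more than 12 mm or tipped (distance of dropper from where it was at the start of the episode above 0.012 m or angle between dropper's own z axis and vertical above 0.25 rad).
It fails at once if the weighing jar is moved more than 12 mm or tipped (distance of weigh_jar from where it was at the start of the episode above 0.012 m or angle between weigh_jar's own z axis and vertical above 0.25 rad).
It also fails if it takes over 72 s, if anything falls off the work surface, if the arm or the gripper's body presses on something with over 40 N, if the wrist force passes 120 N, or if a joint passes its speed limit or range.

## Working session

There is one attempt and no reset: what is moved stays moved. The work goes in short steps, Python scripts to look and compute and a tool call to move; the robot and the scene stay as the last step left them, time stands still between calls to the robot, and variables do not carry over. Pictures are saved under pics/ and viewed, and the job is handed in when it is done.

Besides the shell and the picture viewer there is one more tool, called as name([rows], argument=value, ...), one row to a line, values as JSON. jog_arm: Moves the arm, as the interface text tells. Its arguments: {"type":"object","properties":{"increments":{"type":"array"},"newtons":{"type":"number"}},"required":["increments"]}

```bash
mkdir -p pics; python3 - <<'E'
from cell import arm
import cv2,numpy as np,pickle
s=arm.observe();print(s['clock'],s['position'],s['ee_rot'],s['width'])
for n in ('top','scene'):
    d=arm.get_image(n);cv2.imwrite(f'pics/{n}0.png',d['frame']);pickle.dump(d,open(f'{n}0.pkl','wb'))
    print(n,d['intrinsics'],d['R'],d['t'])
E
```

```text
0.0 [ 0.26809077 -0.5640225   0.22594181] [-3.06311502e+00 -6.91063305e-01  7.92015165e-04] 1.0040939880342918
top [[363.78610292   0.         314.67582783]
 [  0.         363.78610292 203.55090687]
 [  0.           0.           1.        ]] [[-0.020924   -0.99878347 -0.04465152]
 [-0.98156979  0.02900786 -0.18888965]
 [ 0.18995511  0.03987625 -0.98098264]] [-0.03684833  0.60615819  0.646535  ]
scene [[499.1446354    0.         324.27699095]
 [  0.         499.1446354  200.31656151]
 [  0.           0.           1.        ]] [[-0.78377924  0.62099572 -0.00737689]
 [ 0.49100536  0.61235348 -0.61962646]
 [-0.38026812 -0.48927245 -0.78486217]] [ 0.513628   -0.24302237  1.3818415 ]
```

```bash
ls -la .
```

```text
total 3516
drwxr-xr-x  3 agent agent    4096 Dec  7 15:09 .
drwxr-xr-x 23 root  root     4096 Dec  7 15:08 ..
drwxr-xr-x  2 agent agent    4096 Dec  7 15:09 pics
-rw-r--r--  1 agent agent 1792585 Dec  7 15:09 scene0.pkl
-rw-r--r--  1 agent agent 1792585 Dec  7 15:09 top0.pkl
```

View pics/top0.png

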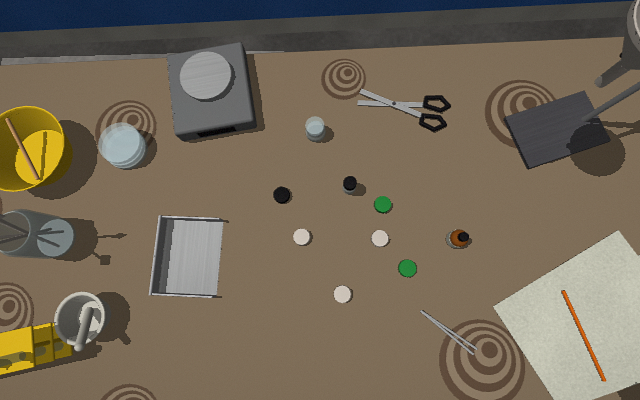

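View pics/scene0.png

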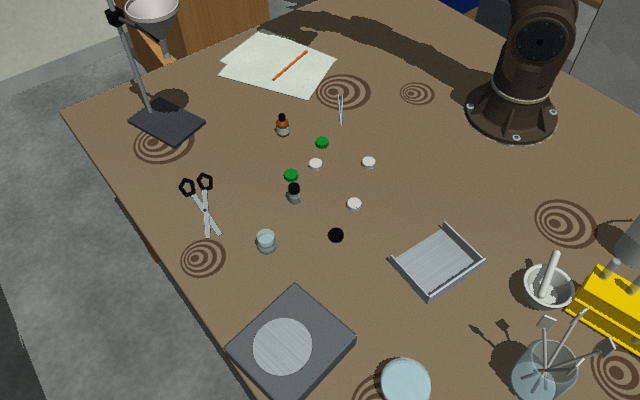

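The top view shows white caps at (302,237), (380,239) and (342,294). The vial is at (350,185), the dropper at (459,238) and the jar at (315,128). The look-alikes are green at (383,204) and (407,268) and black at (282,195). The tray is around (187,257), with its open side to the right.

```bash
cat > h.py <<'E'
import numpy as np,cv2
def ray(d,px,z):
    K=d['intrinsics'];R=d['R'];t=d['t']
    v=R.T@np.linalg.inv(K)@np.array([px[0],px[1],1.]);c=-R.T@t
    return (c+v*(z-c[2])/v[2])[:2]
def blobs(d,name,amin=60):
    hsv=cv2.cvtColor(d['frame'],cv2.COLOR_BGR2HSV)
    m={'white':cv2.inRange(hsv,(0,0,190),(180,50,255)),'green':cv2.inRange(hsv,(45,120,60),(80,255,255)),
       'black':cv2.inRange(hsv,(0,0,0),(180,255,38))}[name]
    n,l,s,c=cv2.connectedComponentsWithStats(m)
    return [(c[i].round(1),s[i]) for i in range(1,n) if s[i,4]>amin]
E
python3 - <<'E'
import pickle,numpy as np
from h import *
for n in('top','scene'):
    d=pickle.load(open(n+'0.pkl','rb'))
    for c in('white','green','black'):
        for p,s in blobs(d,c):
            if s[4]<500: print(n,c,p,s,ray(d,p,.014).round(4))
d=pickle.load(open('top0.pkl','rb'))
print('depth pts')
K=d['intrinsics']
for nm,p in dict(vial=(350,184),dropper=(460,238),jar=(315,125),floor=(190,257),table=(250,257)).items():
    z=d['depth'][p[1],p[0]];X=d['R'].T@(np.linalg.inv(K)@np.array([p[0],p[1],1])*z-d['t']);print(nm,X.round(3))
import cv2
f=cv2.resize(d['frame'][170:310,130:270],None,fx=4,fy=4,interpolation=cv2.INTER_CUBIC);cv2.imwrite('pics/tray.png',f)
f=cv2.resize(d['frame'][100:260,270:480],None,fx=3.7,fy=3.7,interpolation=cv2.INTER_CUBIC);cv2.imwrite('pics/mid.png',f)
E
```

```text
top white [300.8 236.2] [293 229  16  16 191] [ 0.5469 -0.0209]
top white [379.4 237.7] [372 230  16  16 200] [ 0.5399 -0.1786]
top white [341.6 293.7] [334 286  16  17 216] [ 0.4324 -0.0993]
top white [ 89.4 310.3] [ 57 292  47  41 393] [0.4095 0.4045]
top white [569.7 380. ] [564 371  12  19  79] [ 0.2716 -0.5093]
top green [382.2 203.8] [374 196  17  17 215] [ 0.6088 -0.188 ]
top green [406.9 267.9] [398 260  18  17 242] [ 0.4793 -0.229 ]
top black [249.3  85. ] [243  47  13  75 106] [0.8845 0.0887]
top black [435.9 103.2] [423  96  28  17 227] [ 0.8239 -0.3139]
top black [432.2 121.9] [419 114  28  18 235] [ 0.7818 -0.3027]
top black [517.2 145.3] [504 119  27  50  82] [ 0.7235 -0.4715]
top black [216.7 131.3] [196 126  45  12 225] [0.7788 0.1584]
top black [349.6 182.8] [344 176  13  15 143] [ 0.6549 -0.1235]
top black [281.4 194.8] [274 187  16  17 207] [0.6339 0.0182]
top black [463.  236.5] [458 232  11  10  79] [ 0.5381 -0.3433]
scene white [152.4   7.6] [139   0  25  19 325] [ 0.5372 -1.0921]
scene white [368.4 160.8] [363 157  12   9  87] [ 0.4347 -0.0997]
scene white [315
[... 352 characters left out ...]
22 252] [ 0.6602 -1.1211]
scene black [144.6  31.9] [127  24  32  19  71] [ 0.6222 -0.9759]
scene black [163.1 105.1] [150  97  30  15 253] [ 0.7403 -0.6157]
scene black [540.5 121.3] [537 109   8  23 101] [-0.0204  0.0813]
scene black [505.2 123.2] [501 110  11  26  76] [0.059  0.0269]
scene black [204.5 181. ] [197 173  15  17 124] [ 0.7904 -0.2996]
scene black [186.7 186.9] [179 178  16  19 136] [ 0.8334 -0.3102]
scene black [293.6 188.3] [289 183  11  12 105] [ 0.6345 -0.1449]
scene black [335.3 234.7] [328 228  15  15 175] [0.6414 0.0223]
depth pts
vial [ 0.642 -0.122  0.054]
dropper [ 0.531 -0.32   0.063]
jar [ 0.773 -0.056  0.043]
floor [0.511 0.21  0.001]
table [ 0.508  0.085 -0.001]
```

View pics/tray.png

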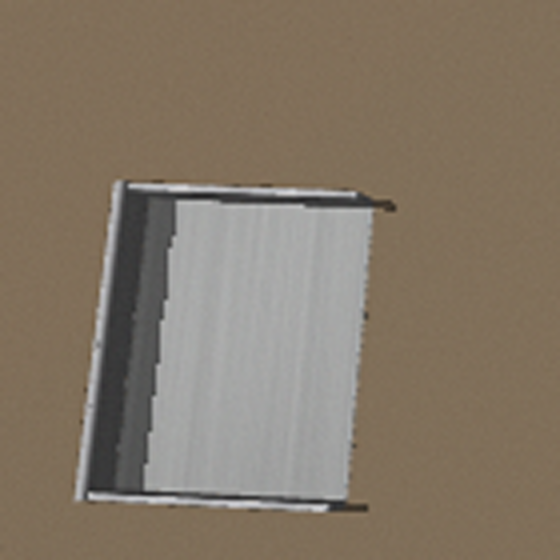

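View pics/mid.png

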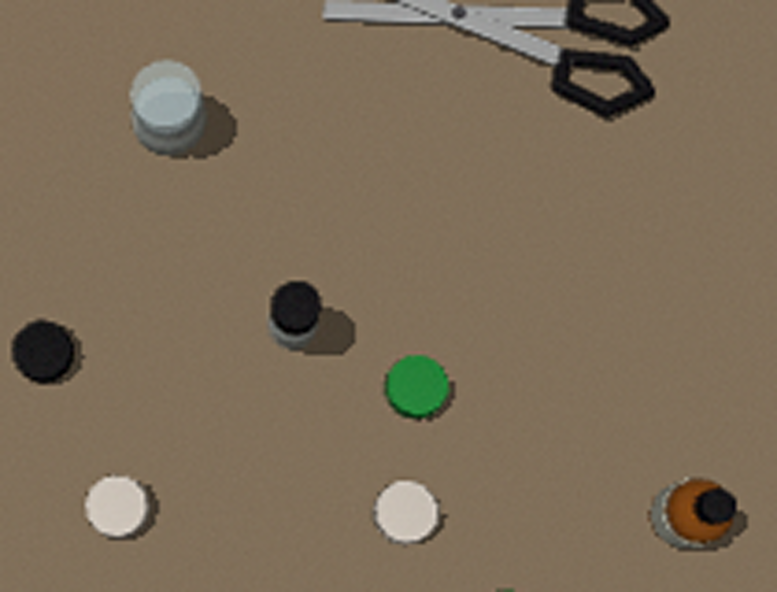

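```bash
python3 - <<'E'
import pickle,numpy as np
from h import *
d=pickle.load(open('top0.pkl','rb'))
o=lambda u,v,z:print((u,v),ray(d,(130+u/4,170+v/4),z).round(4))
print('floor open corners');o(373,207,0);o(345,500,0)
print('wall top outer: far+x, far-x, end+x,end-x');[o(u,v,.03) for u,v in((118,181),(80,500),(360,193),(328,510))]
m=lambda u,v,z:print((u,v),ray(d,(270+u/3.7,100+v/3.7),z).round(4))
print('vial,jar,dropper');m(295,307,.055);m(166,92,.045);m(713,507,.065);m(690,520,.0)
E
```

```text
floor open corners
(373, 207) [0.5829 0.1429]
(345, 500) [0.4338 0.1531]
wall top outer: far+x, far-x, end+x,end-x
(118, 181) [0.5953 0.2657]
(80, 500) [0.4377 0.2749]
(360, 193) [0.5857 0.1407]
(328, 510) [0.4308 0.152 ]
vial,jar,dropper
(295, 307) [ 0.6443 -0.1214]
(166, 92) [ 0.7718 -0.0555]
(713, 507) [ 0.5325 -0.3243]
(690, 520) [ 0.5316 -0.3346]
```

Tray centre is at about (0.512, 0.207), turned by about -4°. Order: the cap at (0.548,-0.021) goes in first, then (0.541,-0.178), then (0.433,-0.10). I'll cradle each one between two narrowly opened fingertips.

jog_arm([
  {"slide": [28,-20,3],"roll": -0.115,"gripper": 0.22},
  {"slide": [56,-40,6],"roll": -0.23,"gripper": 0.22},
  {"slide": [84,-60,9],"roll": -0.345,"gripper": 0.22},
  {"slide": [112,-80,12],"roll": -0.46,"gripper": 0.22},
  {"slide": [140,-100,15],"roll": -0.575,"gripper": 0.22},
  {"slide": [168,-120,18],"roll": -0.69,"gripper": 0.22},
  {"slide": [196,-140,21],"roll": -0.805,"gripper": 0.22},
  {"slide": [224,-160,24],"roll": -0.92,"gripper": 0.22},
  {"slide": [252,-180,27],"roll": -1.035,"gripper": 0.22},
  {"slide": [280,-200,30],"roll": -1.145,"gripper": 0.22},
])

```text
clock: 0.93
position: [0.4356, -0.262, 0.1965]
ee_rot: [-2.195, -2.247, 0.0]
force: [-0.1, -0.2, -0.6]
width: 0.319
```

jog_arm([
  {"slide": [25,15,10],"roll": 0,"gripper": 0.22},
  {"slide": [50,30,20],"roll": 0,"gripper": 0.22},
  {"slide": [75,45,30],"roll": 0,"gripper": 0.22},
  {"slide": [100,60,40],"roll": 0,"gripper": 0.22},
  {"slide": [125,75,55],"roll": 0,"gripper": 0.22},
  {"slide": [150,90,70],"roll": 0,"gripper": 0.22},
  {"slide": [175,105,85],"roll": 0,"gripper": 0.22},
  {"slide": [199,117,100],"roll": 0,"gripper": 0.22},
  {"slide": [199,117,110],"roll": 0,"gripper": 0.22},
  {"slide": [199,117,120],"roll": 0,"gripper": 0.22},
])

```text
clock: 1.77
position: [0.5489, -0.0605, 0.0756]
ee_rot: [-2.197, -2.244, -0.0]
force: [-0.7, -1.0, -0.6]
width: 0.221
```

```bash
python3 - <<'E'
from cell import arm
import cv2
s=arm.observe();print(s['clock'],s['position'],s['ee_rot'],s['width'])
d=arm.get_image('wrist');cv2.imwrite('pics/w1.png',d['frame'])
E
```

```text
1.7667 [ 0.54887167 -0.06052928  0.0755983 ] [-2.19662977e+00 -2.24430764e+00 -4.57372974e-05] 0.22119302247093436
```

View pics/w1.png

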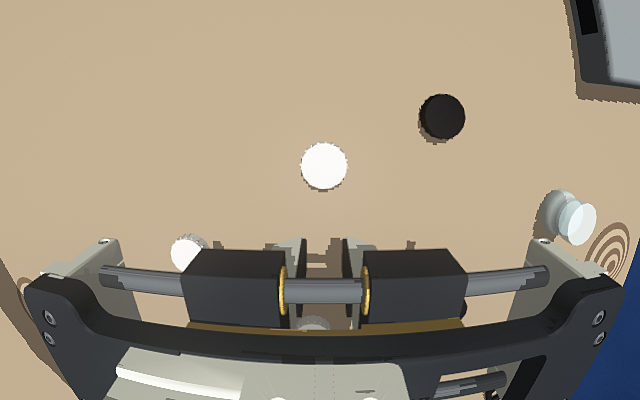

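In the wrist view the cap is at (324,165), centred ahead of the finger gap at about x=325. I'll descend 71 mm.

jog_arm([
  {"slide": [0,0,12],"roll": 0,"gripper": 0.22},
  {"slide": [0,0,24],"roll": 0,"gripper": 0.22},
  {"slide": [0,0,36],"roll": 0,"gripper": 0.22},
  {"slide": [0,0,48],"roll": 0,"gripper": 0.22},
  {"slide": [0,0,56],"roll": 0,"gripper": 0.22},
  {"slide": [0,0,62],"roll": 0,"gripper": 0.22},
  {"slide": [0,0,66],"roll": 0,"gripper": 0.22},
  {"slide": [0,0,69],"roll": 0,"gripper": 0.22},
  {"slide": [0,0,71],"roll": 0,"gripper": 0.22},
  {"slide": [0,0,71],"roll": 0,"gripper": 0.22},
])

```text
clock: 2.65
position: [0.5488, -0.0626, 0.0056]
ee_rot: [2.201, 2.241, -0.0]
force: [0.5, -0.1, 0.2]
width: 0.222
```

jog_arm([
  {"slide": [6,0,0],"roll": 0,"gripper": 0.22},
  {"slide": [12,0,0],"roll": 0,"gripper": 0.22},
  {"slide": [18,0,0],"roll": 0,"gripper": 0.22},
  {"slide": [26,0,0],"roll": 0,"gripper": 0.22},
  {"slide": [36,0,0],"roll": 0,"gripper": 0.22},
  {"slide": [46,0,0],"roll": 0,"gripper": 0.22},
  {"slide": [56,0,0],"roll": 0,"gripper": 0.22},
  {"slide": [66,0,0],"roll": 0,"gripper": 0.22},
  {"slide": [75,0,0],"roll": 0,"gripper": 0.22},
  {"slide": [80,0,0],"roll": 0,"gripper": 0.22},
])

```text
clock: 3.48
position: [0.5473, 0.0194, 0.0058]
ee_rot: [-2.199, -2.243, -0.001]
force: [-0.2, 0.0, 0.4]
width: 0.224
```

```bash
python3 - <<'E'
from cell import arm
import cv2
s=arm.observe();print(s['clock'],s['position'],s['force'],s['width'])
d=arm.get_image('wrist');cv2.imwrite('pics/w2.png',d['frame'])
E
```

```text
3.4833 [0.54730892 0.01942986 0.00577389] [-0.19910794  0.03215722  0.37774021] 0.22433582142669428
```

View pics/w2.png

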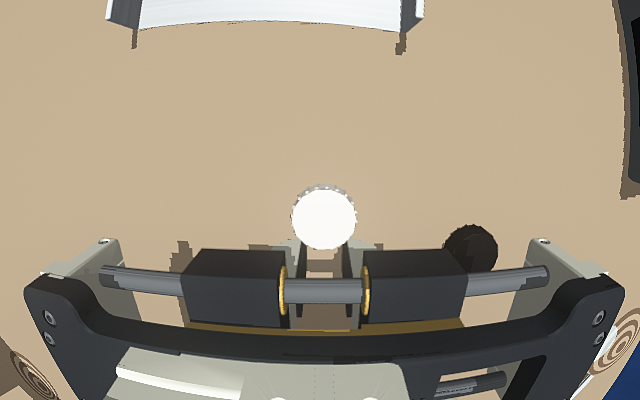

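The cap at (324,217) sits in the finger cradle, and the tray mouth is straight ahead. I'll carry on for another 196 mm.

jog_arm([
  {"slide": [6,0,0],"roll": 0,"gripper": 0.22},
  {"slide": [14,0,0],"roll": 0,"gripper": 0.22},
  {"slide": [25,0,0],"roll": 0,"gripper": 0.22},
  {"slide": [37,0,0],"roll": 0,"gripper": 0.22},
  {"slide": [49,0,0],"roll": 0,"gripper": 0.22},
  {"slide": [61,0,0],"roll": 0,"gripper": 0.22},
  {"slide": [73,0,0],"roll": 0,"gripper": 0.22},
  {"slide": [85,0,0],"roll": 0,"gripper": 0.22},
  {"slide": [97,0,0],"roll": 0,"gripper": 0.22},
  {"slide": [108,0,0],"roll": 0,"gripper": 0.22},
])

```text
clock: 4.37
position: [0.5453, 0.127, 0.0057]
ee_rot: [-2.201, -2.242, -0.0]
force: [-0.7, -0.5, 0.1]
width: 0.221
```

jog_arm([
  {"slide": [12,0,0],"roll": 0,"gripper": 0.22},
  {"slide": [24,0,0],"roll": 0,"gripper": 0.22},
  {"slide": [36,0,0],"roll": 0,"gripper": 0.22},
  {"slide": [48,0,0],"roll": 0,"gripper": 0.22},
  {"slide": [58,0,0],"roll": 0,"gripper": 0.22},
  {"slide": [67,0,0],"roll": 0,"gripper": 0.22},
  {"slide": [75,0,0],"roll": 0,"gripper": 0.22},
  {"slide": [81,0,0],"roll": 0,"gripper": 0.22},
  {"slide": [85,0,0],"roll": 0,"gripper": 0.22},
  {"slide": [88,0,0],"roll": 0,"gripper": 0.22},
])

```text
clock: 5.2
position: [0.5438, 0.2137, 0.0057]
ee_rot: [2.201, 2.241, -0.0]
force: [-0.6, 0.1, -1.1]
width: 0.218
```

jog_arm([
  {"slide": [0,0,0],"roll": 0,"gripper": 0.22},
  {"slide": [-6,0,0],"roll": 0,"gripper": 0.22},
  {"slide": [-16,0,0],"roll": 0,"gripper": 0.22},
  {"slide": [-30,0,-10],"roll": 0,"gripper": 0.22},
  {"slide": [-50,0,-30],"roll": 0,"gripper": 0.22},
  {"slide": [-75,0,-55],"roll": 0,"gripper": 0.22},
  {"slide": [-100,0,-80],"roll": 0,"gripper": 0.22},
  {"slide": [-130,0,-100],"roll": 0,"gripper": 0.22},
  {"slide": [-165,0,-110],"roll": 0,"gripper": 0.22},
  {"slide": [-200,0,-110],"roll": 0,"gripper": 0.22},
])

```text
clock: 6.03
position: [0.5484, 0.0106, 0.1184]
ee_rot: [2.2, 2.238, 0.004]
force: [1.4, -0.5, -0.1]
width: 0.219
```

```bash
python3 - <<'E'
from cell import arm
import cv2,pickle
from h import *
s=arm.observe();print(s['clock'],s['position'],s['ee_rot'],s['force'],s['width'])
for n in('wrist','scene'):
    d=arm.get_image(n);cv2.imwrite(f'pics/{n}3.png',d['frame'])
for p,a in blobs(d,'white'):print(p,a,ray(d,p,.014))
E
```

```text
6.0333 [0.54844139 0.01063208 0.11843109] [2.20013942 2.23783142 0.00423074] [ 1.39468977 -0.48226643 -0.10920135] 0.2189785776200823
[151.5   7.9] [131   0  38  19 545] [ 0.54040475 -1.09236156]
[276.5  64.5] [ 218   29  119   71 4722] [ 0.38879007 -0.56754335]
[392.1 122.8] [385 116  14  16  82] [ 0.2932087  -0.16377926]
[265.6 238.4] [259 234  14  10  99] [ 0.76880781 -0.0669631 ]
[545.8 283.2] [524 250  48  58 770] [0.37703022 0.38984799]
[410.3 275.8] [391 255  37  41  69] [0.58425311 0.20184577]
[457.3 277. ] [430 258  56  40 128] [0.50934226 0.26538148]
[436.1 277.2] [429 270  16  15 168] [0.54437575 0.23799519]
[405.6 381.5] [ 382  361   49   39 1617] [0.74607754 0.35443749]
```

View pics/wrist3.png

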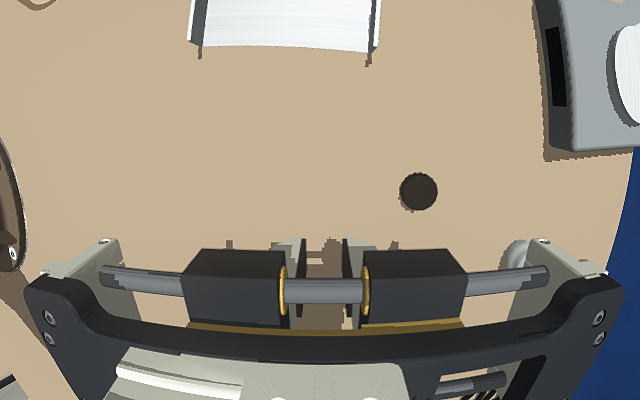

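View pics/scene3.png

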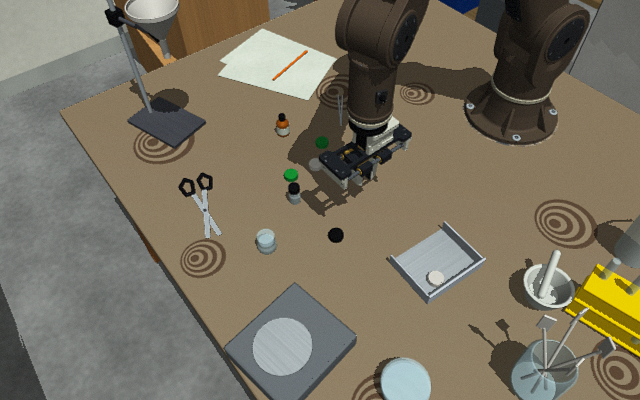

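Cap 1 is in the tray, at pixel (436,277), world (0.544,0.238). Next is the cap at (0.541,-0.178).

jog_arm([
  {"slide": [-25,-1,0],"roll": 0,"gripper": 0.22},
  {"slide": [-55,-3,0],"roll": 0,"gripper": 0.22},
  {"slide": [-85,-5,0],"roll": 0,"gripper": 0.22},
  {"slide": [-115,-7,0],"roll": 0,"gripper": 0.22},
  {"slide": [-145,-8,0],"roll": 0,"gripper": 0.22},
  {"slide": [-175,-10,0],"roll": 0,"gripper": 0.22},
  {"slide": [-205,-12,0],"roll": 0,"gripper": 0.22},
  {"slide": [-228,-12,10],"roll": 0,"gripper": 0.22},
  {"slide": [-228,-12,30],"roll": 0,"gripper": 0.22},
  {"slide": [-228,-12,50],"roll": 0,"gripper": 0.22},
])

```text
clock: 6.97
position: [0.5386, -0.2185, 0.0654]
ee_rot: [2.206, 2.234, -0.001]
force: [0.5, 0.1, -0.2]
width: 0.223
```

```bash
python3 - <<'E'
from cell import arm
import cv2
s=arm.observe();print(s['clock'],s['position'],s['ee_rot'],s['width'])
d=arm.get_image('wrist');cv2.imwrite('pics/w4.png',d['frame'])
E
```

```text
6.9667 [ 0.53859691 -0.21851389  0.06539119] [ 2.20594512e+00  2.23426242e+00 -1.10880219e-03] 0.22326458993937748
```

View pics/w4.png

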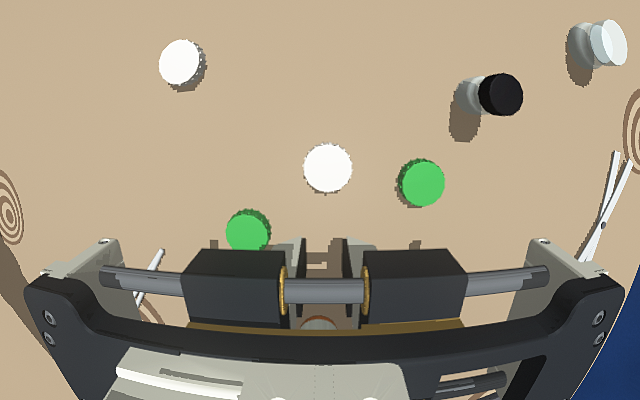

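Cap 2 is at (328,168), about 2 mm right of centre, and the green caps are clear of both fingers. I'll shift 2 mm and descend 60 mm.

jog_arm([
  {"slide": [0,1,8],"roll": 0,"gripper": 0.22},
  {"slide": [0,2,18],"roll": 0,"gripper": 0.22},
  {"slide": [0,2,28],"roll": 0,"gripper": 0.22},
  {"slide": [0,2,38],"roll": 0,"gripper": 0.22},
  {"slide": [0,2,46],"roll": 0,"gripper": 0.22},
  {"slide": [0,2,52],"roll": 0,"gripper": 0.22},
  {"slide": [0,2,56],"roll": 0,"gripper": 0.22},
  {"slide": [0,2,59],"roll": 0,"gripper": 0.22},
  {"slide": [0,2,60],"roll": 0,"gripper": 0.22},
  {"slide": [0,2,60],"roll": 0,"gripper": 0.22},
])

```text
clock: 7.85
position: [0.5416, -0.2147, 0.0057]
ee_rot: [2.201, 2.241, -0.0]
force: [-0.1, -0.1, 0.1]
width: 0.22
```

jog_arm([
  {"slide": [6,0,0],"roll": 0,"gripper": 0.22},
  {"slide": [12,0,0],"roll": 0,"gripper": 0.22},
  {"slide": [18,0,0],"roll": 0,"gripper": 0.22},
  {"slide": [26,0,0],"roll": 0,"gripper": 0.22},
  {"slide": [36,0,0],"roll": 0,"gripper": 0.22},
  {"slide": [46,0,0],"roll": 0,"gripper": 0.22},
  {"slide": [56,0,0],"roll": 0,"gripper": 0.22},
  {"slide": [66,0,0],"roll": 0,"gripper": 0.22},
  {"slide": [75,0,0],"roll": 0,"gripper": 0.22},
  {"slide": [80,0,0],"roll": 0,"gripper": 0.22},
])

```text
clock: 8.68
position: [0.5401, -0.1327, 0.0058]
ee_rot: [-2.199, -2.243, -0.001]
force: [0.1, 0.0, 0.5]
width: 0.217
```

```bash
python3 - <<'E'
from cell import arm
import cv2
s=arm.observe();print(s['clock'],s['position'],s['ee_rot'],s['width'])
d=arm.get_image('wrist');cv2.imwrite('pics/w5.png',d['frame'])
E
```

```text
8.6833 [ 0.54014307 -0.13273133  0.0057791 ] [-2.19932202e+00 -2.24283813e+00 -6.57613238e-04] 0.216973769199047
```

View pics/w5.png

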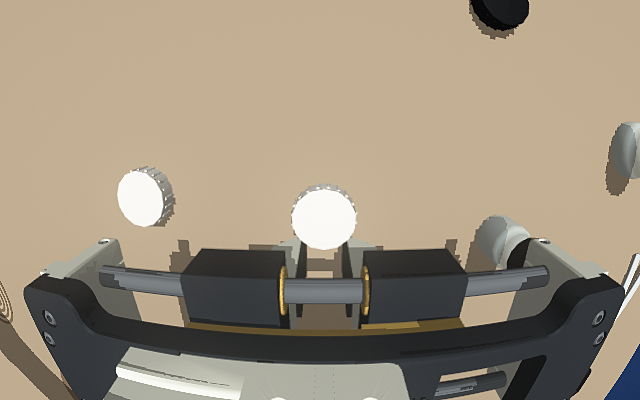

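The cap is cradled at (324,217) and the vial and the third cap are well clear. I'll continue about 308 mm into the tray.

jog_arm([
  {"slide": [6,0,0],"roll": 0,"gripper": 0.22},
  {"slide": [14,0,0],"roll": 0,"gripper": 0.22},
  {"slide": [25,0,0],"roll": 0,"gripper": 0.22},
  {"slide": [37,0,0],"roll": 0,"gripper": 0.22},
  {"slide": [49,0,0],"roll": 0,"gripper": 0.22},
  {"slide": [61,0,0],"roll": 0,"gripper": 0.22},
  {"slide": [73,0,0],"roll": 0,"gripper": 0.22},
  {"slide": [85,0,0],"roll": 0,"gripper": 0.22},
  {"slide": [97,0,0],"roll": 0,"gripper": 0.22},
  {"slide": [109,0,0],"roll": 0,"gripper": 0.22},
])

```text
clock: 9.57
position: [0.5381, -0.0244, 0.0057]
ee_rot: [-2.201, -2.242, 0.0]
force: [-0.6, -0.3, 0.2]
width: 0.219
```

jog_arm([
  {"slide": [12,0,0],"roll": 0,"gripper": 0.22},
  {"slide": [24,0,0],"roll": 0,"gripper": 0.22},
  {"slide": [36,0,0],"roll": 0,"gripper": 0.22},
  {"slide": [48,0,0],"roll": 0,"gripper": 0.22},
  {"slide": [60,0,0],"roll": 0,"gripper": 0.22},
  {"slide": [72,0,0],"roll": 0,"gripper": 0.22},
  {"slide": [84,0,0],"roll": 0,"gripper": 0.22},
  {"slide": [96,0,0],"roll": 0,"gripper": 0.22},
  {"slide": [108,0,0],"roll": 0,"gripper": 0.22},
  {"slide": [120,0,0],"roll": 0,"gripper": 0.22},
])

```text
clock: 10.4
position: [0.5359, 0.0954, 0.0057]
ee_rot: [2.201, 2.241, -0.0]
force: [-0.6, 0.1, 0.1]
width: 0.219
```

jog_arm([
  {"slide": [11,0,0],"roll": 0,"gripper": 0.22},
  {"slide": [22,0,0],"roll": 0,"gripper": 0.22},
  {"slide": [33,0,0],"roll": 0,"gripper": 0.22},
  {"slide": [43,0,0],"roll": 0,"gripper": 0.22},
  {"slide": [52,0,0],"roll": 0,"gripper": 0.22},
  {"slide": [60,0,0],"roll": 0,"gripper": 0.22},
  {"slide": [67,0,0],"roll": 0,"gripper": 0.22},
  {"slide": [73,0,0],"roll": 0,"gripper": 0.22},
  {"slide": [77,0,0],"roll": 0,"gripper": 0.22},
  {"slide": [79,0,0],"roll": 0,"gripper": 0.22},
])

```text
clock: 11.23
position: [0.5346, 0.1738, 0.0057]
ee_rot: [-2.201, -2.242, -0.0]
force: [-0.9, 0.6, -0.2]
width: 0.219
```

jog_arm([
  {"slide": [0,0,0],"roll": 0,"gripper": 0.22},
  {"slide": [-6,0,0],"roll": 0,"gripper": 0.22},
  {"slide": [-16,0,0],"roll": 0,"gripper": 0.22},
  {"slide": [-30,0,-10],"roll": 0,"gripper": 0.22},
  {"slide": [-50,0,-30],"roll": 0,"gripper": 0.22},
  {"slide": [-75,0,-55],"roll": 0,"gripper": 0.22},
  {"slide": [-100,0,-80],"roll": 0,"gripper": 0.22},
  {"slide": [-130,0,-100],"roll": 0,"gripper": 0.22},
  {"slide": [-165,0,-110],"roll": 0,"gripper": 0.22},
  {"slide": [-200,0,-110],"roll": 0,"gripper": 0.22},
])

```text
clock: 12.07
position: [0.5391, -0.0296, 0.1184]
ee_rot: [2.2, 2.238, 0.004]
force: [0.8, -0.3, -1.1]
width: 0.216
```

```bash
python3 - <<'E'
from cell import arm
import cv2,pickle
from h import *
s=arm.observe();print(s['clock'],s['position'],s['ee_rot'],s['force'],s['width'])
for n in('top','scene'):
    d=arm.get_image(n);cv2.imwrite(f'pics/{n}6.png',d['frame'])
    for p,a in blobs(d,'white'):
        if a[4]<400:print(n,p,a,ray(d,p,.014))
E
```

```text
12.0667 [ 0.53910355 -0.02961398  0.11843519] [2.20006137 2.23779615 0.00401883] [ 0.78420337 -0.31306328 -1.1434092 ] 0.21600418544935263
top [636.   17.6] [633   0   7  37  94] [ 1.00559287 -0.76032034]
top [152.  270.7] [149 247   7  48  92] [0.48474862 0.28190192]
scene [381.4 109.5] [375 103  13  15  79] [ 0.27963358 -0.22103766]
scene [265.5 238.6] [259 234  14  10  80] [ 0.7692835  -0.06665869]
scene [410.3 275.9] [391 255  37  41  66] [0.58442171 0.20201746]
scene [425.4 261.9] [418 256  16  13 156] [0.53508597 0.19769873]
scene [457.2 277.1] [430 258  56  40 123] [0.50968452 0.26541312]
scene [436.1 277.2] [429 271  16  14 167] [0.54437575 0.23799519]
```

View pics/top6.png

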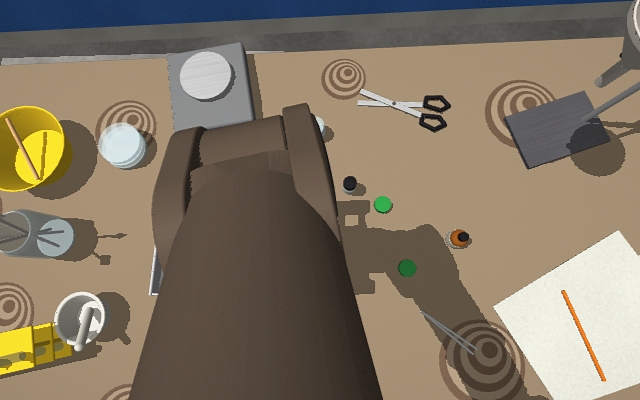

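View pics/scene6.png

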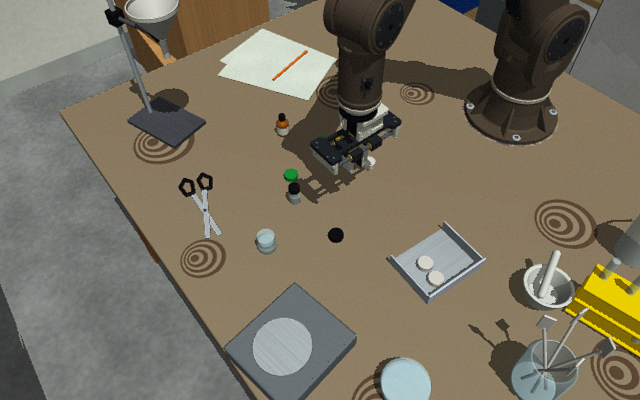

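Both caps are in the tray, the second at (425,262), world (0.535,0.198). Last is the cap at (0.4335,-0.0995), pushed along a heading of 80° towards (0.487,0.204).

jog_arm([
  {"slide": [-13,-14,0],"roll": 0.02,"gripper": 0.22},
  {"slide": [-26,-28,0],"roll": 0.04,"gripper": 0.22},
  {"slide": [-40,-44,0],"roll": 0.07,"gripper": 0.22},
  {"slide": [-56,-61,0],"roll": 0.1,"gripper": 0.22},
  {"slide": [-72,-79,0],"roll": 0.13,"gripper": 0.22},
  {"slide": [-88,-96,0],"roll": 0.16,"gripper": 0.22},
  {"slide": [-104,-114,0],"roll": 0.19,"gripper": 0.22},
  {"slide": [-104,-114,15],"roll": 0.194,"gripper": 0.22},
  {"slide": [-104,-114,35],"roll": 0.194,"gripper": 0.22},
  {"slide": [-104,-114,50],"roll": 0.194,"gripper": 0.22},
])

```text
clock: 13.0
position: [0.4249, -0.1342, 0.065]
ee_rot: [2.41, 2.014, -0.001]
force: [-0.4, 0.8, -0.8]
width: 0.214
```

```bash
python3 - <<'E'
from cell import arm
import cv2
s=arm.observe();print(s['clock'],s['position'],s['ee_rot'],s['width'])
d=arm.get_image('wrist');cv2.imwrite('pics/w7.png',d['frame'])
E
```

```text
13.0 [ 0.42486204 -0.13417685  0.06498544] [ 2.41046047e+00  2.01405128e+00 -6.16935974e-04] 0.21435178251050935
```

View pics/w7.png

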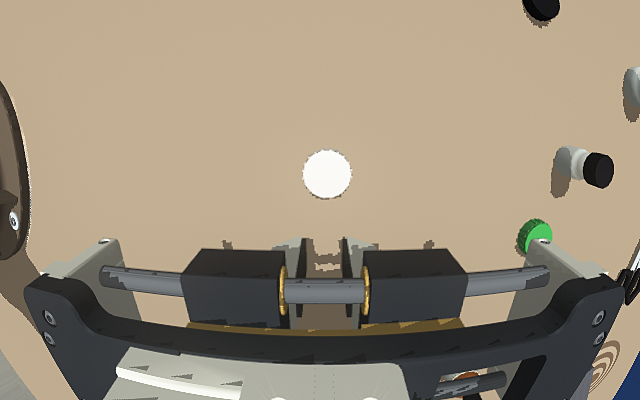

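Cap 3 is at (327,174), about 2 mm right of the gap centre. I'll shift 2 mm, descend 60 mm, then push.

jog_arm([
  {"slide": [0,1,8],"roll": 0,"gripper": 0.22},
  {"slide": [0,2,18],"roll": 0,"gripper": 0.22},
  {"slide": [0,2,28],"roll": 0,"gripper": 0.22},
  {"slide": [0,2,38],"roll": 0,"gripper": 0.22},
  {"slide": [0,2,46],"roll": 0,"gripper": 0.22},
  {"slide": [0,2,52],"roll": 0,"gripper": 0.22},
  {"slide": [0,2,56],"roll": 0,"gripper": 0.22},
  {"slide": [0,2,59],"roll": 0,"gripper": 0.22},
  {"slide": [0,2,60],"roll": 0,"gripper": 0.22},
  {"slide": [0,2,60],"roll": 0,"gripper": 0.22},
])

```text
clock: 13.88
position: [0.428, -0.1331, 0.0057]
ee_rot: [2.408, 2.018, -0.0]
force: [-0.8, 0.1, 0.3]
width: 0.218
```

jog_arm([
  {"slide": [6,0,0],"roll": 0,"gripper": 0.22},
  {"slide": [12,0,0],"roll": 0,"gripper": 0.22},
  {"slide": [18,0,0],"roll": 0,"gripper": 0.22},
  {"slide": [26,0,0],"roll": 0,"gripper": 0.22},
  {"slide": [36,0,0],"roll": 0,"gripper": 0.22},
  {"slide": [46,0,0],"roll": 0,"gripper": 0.22},
  {"slide": [56,0,0],"roll": 0,"gripper": 0.22},
  {"slide": [66,0,0],"roll": 0,"gripper": 0.22},
  {"slide": [75,0,0],"roll": 0,"gripper": 0.22},
  {"slide": [80,0,0],"roll": 0,"gripper": 0.22},
])

```text
clock: 14.72
position: [0.4424, -0.0526, 0.0057]
ee_rot: [-2.406, -2.019, -0.001]
force: [-0.2, -0.5, 0.7]
width: 0.218
```

```bash
python3 - <<'E'
from cell import arm
import cv2
s=arm.observe();print(s['clock'],s['position'],s['ee_rot'],s['width'])
d=arm.get_image('wrist');cv2.imwrite('pics/w8.png',d['frame'])
E
```

```text
14.7167 [ 0.44235891 -0.05262952  0.00574925] [-2.40640255e+00 -2.01939719e+00 -6.84871077e-04] 0.21831995091932843
```

View pics/w8.png

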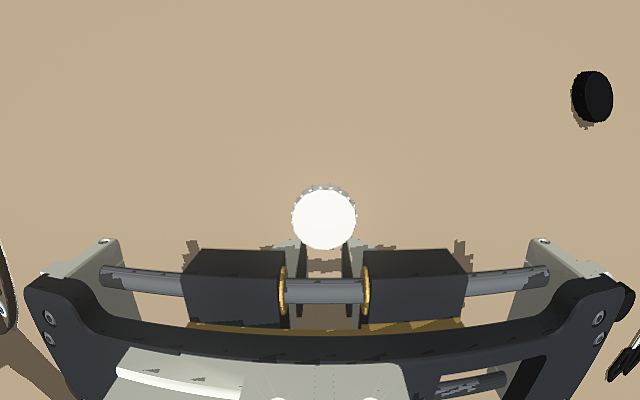

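The cap is cradled at (324,217). I'll push the remaining 232 mm or so in stages.

jog_arm([
  {"slide": [6,0,0],"roll": 0,"gripper": 0.22},
  {"slide": [14,0,0],"roll": 0,"gripper": 0.22},
  {"slide": [25,0,0],"roll": 0,"gripper": 0.22},
  {"slide": [37,0,0],"roll": 0,"gripper": 0.22},
  {"slide": [49,0,0],"roll": 0,"gripper": 0.22},
  {"slide": [61,0,0],"roll": 0,"gripper": 0.22},
  {"slide": [73,0,0],"roll": 0,"gripper": 0.22},
  {"slide": [85,0,0],"roll": 0,"gripper": 0.22},
  {"slide": [97,0,0],"roll": 0,"gripper": 0.22},
  {"slide": [109,0,0],"roll": 0,"gripper": 0.22},
])

```text
clock: 15.6
position: [0.4611, 0.0537, 0.0057]
ee_rot: [-2.409, -2.017, 0.0]
force: [-0.5, -0.3, -0.4]
width: 0.22
```

jog_arm([
  {"slide": [12,0,0],"roll": 0,"gripper": 0.22},
  {"slide": [23,0,0],"roll": 0,"gripper": 0.22},
  {"slide": [33,0,0],"roll": 0,"gripper": 0.22},
  {"slide": [42,0,0],"roll": 0,"gripper": 0.22},
  {"slide": [50,0,0],"roll": 0,"gripper": 0.22},
  {"slide": [58,0,0],"roll": 0,"gripper": 0.22},
  {"slide": [66,0,0],"roll": 0,"gripper": 0.22},
  {"slide": [74,0,0],"roll": 0,"gripper": 0.22},
  {"slide": [82,0,0],"roll": 0,"gripper": 0.22},
  {"slide": [88,0,0],"roll": 0,"gripper": 0.22},
])

```text
clock: 16.43
position: [0.4767, 0.1406, 0.0057]
ee_rot: [-2.408, -2.018, -0.0]
force: [0.4, 0.2, -0.3]
width: 0.223
```

jog_arm([
  {"slide": [6,0,0],"roll": 0,"gripper": 0.22},
  {"slide": [12,0,0],"roll": 0,"gripper": 0.22},
  {"slide": [18,0,0],"roll": 0,"gripper": 0.22},
  {"slide": [24,0,0],"roll": 0,"gripper": 0.22},
  {"slide": [29,0,0],"roll": 0,"gripper": 0.22},
  {"slide": [32,0,0],"roll": 0,"gripper": 0.22},
  {"slide": [34,0,0],"roll": 0,"gripper": 0.22},
  {"slide": [36,0,0],"roll": 0,"gripper": 0.22},
  {"slide": [36,0,0],"roll": 0,"gripper": 0.22},
  {"slide": [36,0,0],"roll": 0,"gripper": 0.22},
])

```text
clock: 17.27
position: [0.4828, 0.1749, 0.0057]
ee_rot: [2.408, 2.017, -0.0]
force: [1.0, 1.6, -0.2]
width: 0.217
```

jog_arm([
  {"slide": [0,0,0],"roll": 0,"gripper": 0.22},
  {"slide": [-6,0,0],"roll": 0,"gripper": 0.22},
  {"slide": [-16,0,0],"roll": 0,"gripper": 0.22},
  {"slide": [-30,0,-10],"roll": 0,"gripper": 0.22},
  {"slide": [-50,0,-30],"roll": 0,"gripper": 0.22},
  {"slide": [-75,0,-55],"roll": 0,"gripper": 0.22},
  {"slide": [-100,0,-80],"roll": 0,"gripper": 0.22},
  {"slide": [-130,0,-105],"roll": 0,"gripper": 0.22},
  {"slide": [-165,0,-130],"roll": 0,"gripper": 0.22},
  {"slide": [-200,0,-150],"roll": 0,"gripper": 0.22},
])

```text
clock: 18.1
position: [0.4469, -0.0238, 0.1573]
ee_rot: [2.408, 2.017, 0.001]
force: [1.8, -1.6, -0.1]
width: 0.22
```

jog_arm([
  {"slide": [-25,0,0],"roll": 0,"gripper": 0.22},
  {"slide": [-55,0,0],"roll": 0,"gripper": 0.22},
  {"slide": [-85,0,0],"roll": 0,"gripper": 0.22},
  {"slide": [-115,0,0],"roll": 0,"gripper": 0.22},
  {"slide": [-145,0,0],"roll": 0,"gripper": 0.22},
  {"slide": [-175,0,0],"roll": 0,"gripper": 0.22},
  {"slide": [-205,0,0],"roll": 0,"gripper": 0.22},
  {"slide": [-235,0,0],"roll": 0,"gripper": 0.22},
  {"slide": [-260,0,0],"roll": 0,"gripper": 0.22},
  {"slide": [-280,0,0],"roll": 0,"gripper": 0.22},
])

```text
clock: 18.93
position: [0.3965, -0.3005, 0.1556]
ee_rot: [2.411, 2.014, -0.002]
force: [0.9, -0.6, 0.4]
width: 0.222
```

```bash
python3 - <<'E'
from cell import arm
import cv2,pickle
from h import *
s=arm.observe();print(s['clock'],s['position'],s['force'],s['width'])
C=np.array([.512,.207]);X=np.array([.998,-.068]);Y=np.array([.068,.998])
for n in('top','scene'):
    d=arm.get_image(n);cv2.imwrite(f'pics/{n}9.png',d['frame'])
    for p,a in blobs(d,'white'):
        w=ray(d,p,.014)
        if a[4]<1000 and .4<w[0]<.62 and .1<w[1]<.3:print(n,p,a,w,'tray',X@(w-C),Y@(w-C))
    d0=pickle.load(open(n+'0.pkl','rb'))
    for c in('black','green'):
        for p,a in blobs(d,c):
            if a[4]<500 : print(n,c,p,min(np.hypot(*(p-q)) for q,_ in blobs(d0,c)).round(2))
E
```

```text
18.9333 [ 0.39650725 -0.30048945  0.15560779] [ 0.85000125 -0.62345688  0.40241245] 0.2216078032404884
top [189.7 217.1] [163 216  56   3  64] [0.59243327 0.20930703] tray 0.08011552355584665 0.007771879157937856
top [175.  241.7] [168 234  15  16 188] [0.54224524 0.23761982] tray 0.02810260505450917 0.032615256410043314
top [194.2 245.7] [187 238  15  16 191] [0.53310046 0.19732014] tray 0.021716486625239638 -0.008225670190822576
top [192.5 269.3] [185 261  16  17 202] [0.48575339 0.19877872] tray -0.025635066388472925 -0.009989602578934964
top black [435.8 103.2] 0.1
top black [432.4 121.9] 0.2
top black [216.1 131.4] 0.61
top black [349.6 182.8] 0.0
top black [281.4 194.8] 0.0
top black [463.1 236.5] 0.1
top black [474.  303.6] 68.0
top black [470.8 344.3] 108.08
top green [382.3 203.8] 0.1
top green [406.9 267.9] 0.0
scene [441.  250.6] [434 245  15  12 143] [0.48801397 0.19872302] tray -0.023375223504678716 -0.009891480507990628
scene [425.4 261.9] [418 256  15  13 149] [0.53508597 0.19769873] tray 0.023672285000436194 -0.007712817517361556
scene [456.7 277.5] [430 258  56  39 102] [0.51121602 0.26540897] tray -0.004754218067872353 0.058238838535737844
scene [435.9 277.2] [429 271  15  14 160] [0.544703   0.23773368] tray 0.030547708322505834 0.03289601301955199
scene black [114.8  16.7] 0.1
scene black [145.4  32.3] 0.89
scene black [344.4  44.2] 152.79
scene black [163.  105.1] 0.1
scene black [540.5 121.3] 0.0
scene black [505.1 123.2] 0.1
scene black [204.5 181. ] 0.0
scene black [186.8 186.9] 0.1
scene black [293.5 188.2] 0.14
scene black [335.3 234.7] 0.0
scene green [321.5 142. ] 0.1
scene green [290.6 174.8] 0.0
```

View pics/top9.png

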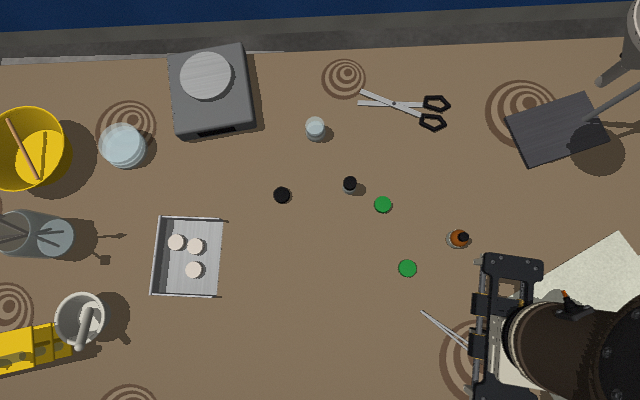

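View pics/scene9.png

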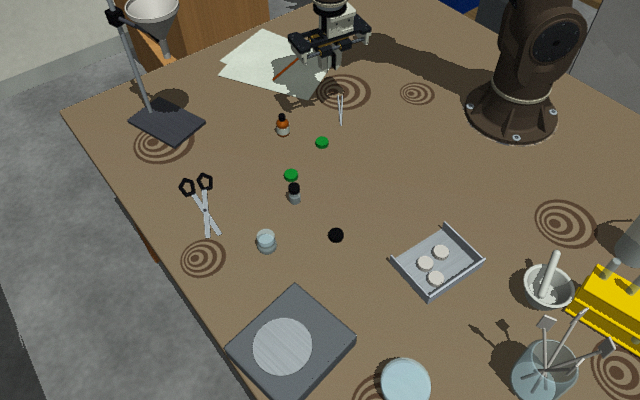

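The top view shows all three caps flat in the tray, at pixels (175,242), (194,246) and (192,269). They sit at y = +33, -8 and -10 mm in the tray frame, where -43 mm or more is needed. The vial (350,183), dropper (463,236) and jar (315,128) have not moved, and the arm is clear.

```bash
python3 -c "
from cell import arm
print(arm.sign_off())"
```

```text
the job is handed in; nothing more can be done
None
```

All three white caps are in the tray, and I handed the job in at about 19 s of the 72 s allowed. I swept them in one at a time, each held between two narrowly opened fingertips about 6 mm above the table, without lifting any of them. I then backed the arm away so it touches nothing.

- **Caps:** the top and scene cameras agree to about 3 mm. Tray-frame positions are (+29, +33), (+22, -8) and (-25, -10) mm, all well past the open edge at y = -43 mm and between the walls.
- **Vial and dropper:** the vial and dropper tops moved by 0.15 pixel or less between the first and last pictures.
- **Weighing jar:** I checked this only by eye, and it stands at the same pixels as before.
- **Look-alikes:** the green and black caps did not move.

No checks failed. The sign-off gives no verdict.

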